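# Free the jammed sieve cup from the sampling cup

### The arm

A 7-joint arm with a two-finger parallel gripper is mounted at the origin on the work surface. World frame = base frame: x ahead of the robot, y to its left, z up, the work surface at z = 0. Lengths are in m, angles in rad, forces in N, time in s.
With the tool pointing down it reaches from about 0.425 to 0.95 m from the base axis. Payload 16.7 kg.
Tool frame: the origin (TCP) lies on the centre line of the jaws, within the pads' length; the fingertips stand 22 mm ahead of it and the grasp point (between the pads) lies 3 mm ahead of it; z points along the fingers, y is the line along which they close (so a half turn about z gives the same grasp; the last joint's range is limited). The gripper opens to 94 mm and grips with 3 to 60 N. Pads are 16 mm wide; open, the fingers measure 119 mm over their backs; the gripper's body (75 mm by 177 mm) begins 78 mm behind the grasp point.
Start: joints at [-1.45, 0.426, 0.074, 1.606, -0.034, 1.111, -0.067], TCP at [0.18, 0.651, 0.227] pointing down, gripper open.
Joint ranges: [-2.85, 2.85], [-0.5, 2.14], [-1.23, 1.37], [0.21, 2.46], [-1.02, 4.16], [0.16, 2.05], [-2.73, 2.73]. Speed limits (rad/s): [1.89, 1.89, 2.39, 2.39, 3.01, 3.01, 3.01].

### API

Orientations are given as a unit quaternion [w, x, y, z].
In Python, from cell import sense, read_camera, get_calibration, sign_off gives the robot as it stands.
- The arm moves only by the shell command python3 -m jog 'ROWS' [FORCE]. ROWS is JSON, a list of rows, each a list of 7 numbers: the turn, a rotation vector about the world's x, y, z in degrees, then the shift along the world's x, y, z in cm, then the closure, from 0 (fully open) to 1 (shut). In form: [[ax, ay, az, dx, dy, dz, jaw], ...]. A call has 1 to 8 rows; each row is the pose to reach, as a shift and turn from the pose commanded when the call began; what a row does not reach only later rows make up. A row lasts 1/10 s, in which the tool goes at most 50 mm and 8.59 degrees, less where a joint would pass 70% of its speed; a pose out of reach is approached as far as the arm can. A call with a gripper value outside its range is refused whole. The fingers move at their own pace and stop on an object; FORCE is the grip in N (left out, the last holds). Time passes only in rows, so rows that repeat a pose let the fingers close. It gives the time, the measured TCP pose, the force, the opening and the grip force at its end, in the units of the state.
- sense(): the state, without advancing time (a new reading comes with each control period).
- read_camera(name): name is "scene" or "top"; returns (picture, depth): 384x512x3 uint8, red, green, blue; 384x512 float32, m along the optical axis (not along the pixel's ray), 0 where there is no reading.
- get_calibration(name): a dict with "camera_matrix" (3x3 intrinsics, pixels), "distortion" ([k1, k2, p1, p2, k3] as OpenCV has them; the pictures are not rectified), "R" (3x3) and "t" (3): a world point X has camera coordinates R X + t. Camera axes: x right, y down, z forward; pixel columns grow to the right and rows downward; lengths in m; the calibration is good to about 2 mm. A picture is of the moment at which its call begins. get_calibration takes no time and is no camera call.
- sign_off(): hands the job in; it is judged then, once.
The state is a dict: "time_s": time; "q": joint angles; "joint_vel": joint speeds; "effort": joint torques, N m; "ee_pos": TCP position; "tcp_rot": TCP orientation; "contact_force": force on the tool from outside, world axes, zero at the start; "wrist_torque": the same for the moment, N m; "gripper_width": finger opening in m; "gripper_force": force on a finger pad.
Only numpy, scipy, OpenCV 4.12 (cv2) and the standard library are available. Lean on these libraries where they do the work, as an engineer would, in place of code of your own. Each camera call takes 0.05 s, during which the arm holds its last target. There are 200 camera calls.

### The job

A steel sieve cup has jammed, mouth-down, over a blue sampling cup. Holding the pair only by the blue cup's handle and keeping it on the bench, slide the blue rim fully home under the yellow lips of the hold-down slot and let go; then grip the steel cup by its sides and lift it clear while the blue cup stays behind in the slot. Set the steel cup down gently, mouth-down, wholly on the green drying mat, leave the blue cup home and flat in the slot, and leave the bottle, jar and tube rack where they are.

Things in the scene. Friction and masses are not known exactly. Their poses are not given: they have to be found in the camera images.
- inner: Blue plastic cup, 260 g, mouth-down; origin: centre of its underside at bench level, z up. Round rim 84 mm wide, 5 mm thick on the bench; body 46 mm wide up to 90 mm. To its own -x an arm 16 mm wide, 1 to 7 mm above the bench, leads to an upright handle plate: 70 to 100 mm from the axis, 14 mm thick along y, top at 64 mm. The steel cup is jammed over its body.
- inner_handle (a point): Point to grip on the blue cup's upright handle plate, 85 mm from the cup's axis towards its -x, 45 mm above its underside; pinch along the cup's y (14 mm).
- outer: Steel sieve cup, 180 g, mouth-down: 58 mm wide, 71 mm tall, wall 3 mm. Origin: centre of its mouth (lower edge), z up. It starts over the blue cup, mouth 24 mm, top 95 mm above the bench. Three sprung pads inside, 10 mm above the mouth, grip the blue cup: it pulls off with 6 to 9 N plus its weight if the blue cup is held down, else drags it along. Sideways free once the mouth is above 90 mm.
- slot: Fixed hold-down slot, 18 mm high, 120 mm wide: aluminium rails and back stop, yellow lips. Open end to its own -x; things slide in to +x. Lips and rails start 15 mm to -x of the origin, back stop's face 43 mm to +x. Lips: underside 10, top 18 mm above the bench, 60 mm apart (blue body passes between, rim beneath); rails 100 mm apart.
- slot_home (a point): Point at bench level (the slot's origin) where the blue cup's axis stands when its rim is home against the back stop, within about 1 mm; axes as the slot's. The blue handle then points out of the open end, to the slot's -x.
- mat: Green drying mat fixed to the bench, 140 x 140 x 4 mm. Origin: centre of its underside; its top is 4 mm above the bench.
- amber_bottle: Bystander: amber bottle, 72 mm in diameter, 130 mm tall; origin under its centre.
- jar: Bystander: clear jar with a steel cap, 76 mm in diameter, 85 mm tall; origin under its centre.
- tube_rack: Bystander: white rack of capped tubes, 75 x 170 mm, 80 mm tall; origin under its centre.
Not all that is in view belongs to the job. There is more than one size of the inner; the one meant has the size given above.

How it is judged:
On the way, in this order (a step that is already met when the one before it is completed fails the run):
1. the pair is home in the slot (blue cup's axis within 12 mm of slot_home, flat on the bench, steel cup still on it) and let go (horizontal distance between inner and slot_home below 0.012 m and height (world z) of inner below 0.006 m and angle between inner's own z axis and vertical below 0.1 rad and z of outer in the frame of inner below 0.04 m and contact force between the fingers and inner below 0.1 N and contact force between the fingers and outer below 0.1 N), for 0.2 s.
2. the steel cup is lifted clear above the blue cup, which stays in the slot (z of outer in the frame of inner above 0.09 m and horizontal distance between inner and slot_home below 0.014 m and height (world z) of inner below 0.012 m), for 0.1 s.
At the end, for the whole second after the job is handed in: Steel cup mouth-down (tilt under 0.1 rad), at rest on the mat: axis within 43 mm of its centre along both sides, mouth 1 to 8 mm above the bench. Blue cup at rest, tilt under 0.08 rad, underside under 4 mm above the bench, axis within 14 mm of slot_home (x of outer in the frame of mat between -0.043 and 0.043 m and y of outer in the frame of mat between -0.043 and 0.043 m and height (world z) of outer between 0.001 and 0.008 m and z of outer in the frame of mat below 0.008 m and angle between outer's own z axis and vertical below 0.1 rad and linear speed of each of outer, inner below 0.02 m/s and horizontal distance between inner and slot_home below 0.014 m and height (world z) of inner below 0.004 m and angle between inner's own z axis and vertical below 0.08 rad); the robot touches nothing.
It fails at once if the fingers handle the steel cup (over 1 N) while the blue cup is not home in the slot (axis more than 20 mm from slot_home) (contact force between the fingers and outer above 1 N and horizontal distance between inner and slot_home above 0.02 m).
It fails at once if the blue cup is lifted more than 20 mm off the bench, or tipped over 0.5 rad (height (world z) of inner above 0.02 m or angle between inner's own z axis and vertical above 0.5 rad).
It fails at once if the steel cup is dropped (faster than 0.5 m/s with no finger on it) or tipped over 0.7 rad ((contact force between the fingers and outer below 0.05 N and linear speed of outer above 0.5 m/s) or angle between outer's own z axis and vertical above 0.7 rad).
It fails at once if the bottle, the jar or the tube rack is moved more than 30 mm (distance of any of amber_bottle, jar, tube_rack from where it was at the start of the episode above 0.03 m).
It also fails if it takes over 72 s, if anything falls off the work surface, if the arm or the gripper's body presses on something with over 40 N, if the wrist force passes 120 N, or if a joint passes its speed limit or range.

## Working session

There is one attempt and no reset: what is moved stays moved. The work goes in short steps, Python scripts to look and compute and a shell command to move; the robot and the scene stay as the last step left them, time stands still between calls to the robot, and variables do not carry over. Pictures are saved under pics/ and viewed, at most 10 in all, crops included, and the job is handed in when it is done.

```bash
mkdir -p pics
cat > h.py <<'E'
import numpy as np, cv2
from cell import *
def cloud(name):
    im,d=read_camera(name); c=get_calibration(name)
    K=np.array(c["camera_matrix"]);D=np.array(c["distortion"]);R=np.array(c["R"]);t=np.array(c["t"])
    v,u=np.mgrid[0:384,0:512]
    n=cv2.undistortPoints(np.stack([u,v],-1).reshape(-1,1,2).astype(np.float32),K,D).reshape(384,512,2)
    P=np.dstack([n[...,0]*d,n[...,1]*d,d]); W=(P-t)@R
    W[d==0]=np.nan
    return im,W
E
python3 - <<'E'
from h import *
for n in("top","scene"):
    im,W=cloud(n); np.savez(n+".npz",im=im,W=W)
    cv2.imwrite(f"pics/{n}0.png",cv2.resize(im[...,::-1],(800,600)))
s=sense();print(s["ee_pos"],s["tcp_rot"],s["time_s"])
E
```

```text
[0.1798531  0.65023612 0.22687567] [-2.36445683e-05  1.34512836e-01  9.90911703e-01 -5.41581080e-04] 0.1
```

View pics/top0.png

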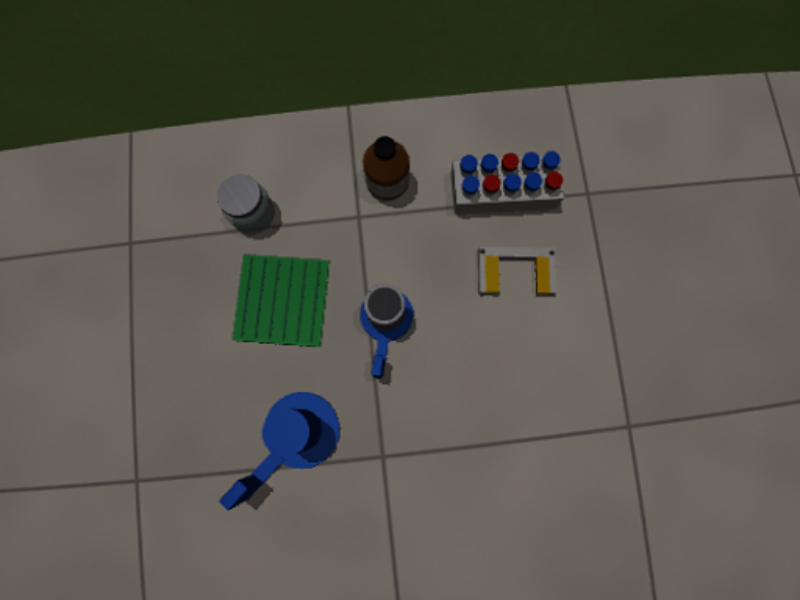

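View pics/scene0.png

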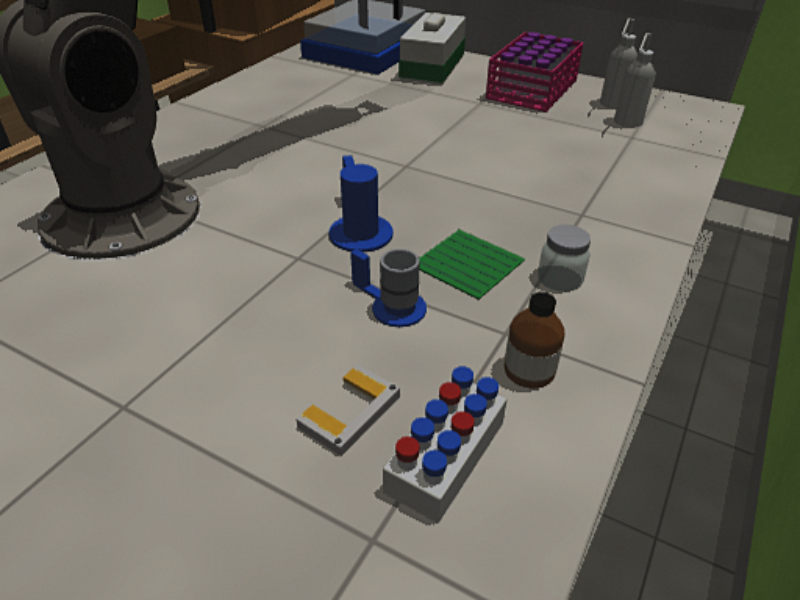

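The top picture shows the jammed pair at about (386,308) with its handle at (378,365). The slot is at (517,270) with its open end facing down, the mat at (282,300), the bottle at (386,170), the jar at (245,203) and the rack at (508,183). The blue cup at (300,430) is the large decoy.

Run:
```python
import numpy as np,cv2
for n in("top","scene"):
    f=np.load(n+".npz");im=f["im"];W=f["W"]
    hsv=cv2.cvtColor(im,cv2.COLOR_RGB2HSV);H,S,V=[hsv[...,i].astype(int) for i in range(3)]
    x,y,z=[W[...,i] for i in range(3)]
    base=(x>0.2)&(x<1.1)&(np.abs(y)<0.8)
    print(n)
    def comps(name,m,mn=20):
        k,l,st,c=cv2.connectedComponentsWithStats((m&base).astype(np.uint8))
        for i in range(1,k):
            if st[i,4]<mn: continue
            p=W[l==i]; r=cv2.minAreaRect(p[:,:2].astype(np.float32)*1000)
            print(name,st[i,4],"px",(c[i]*1.5625).round(),"mean",p.mean(0).round(4),"z",np.percentile(p[:,2],[5,95]).round(3),"rect c",np.round(r[0],1),"s",np.round(r[1],1),"a",round(r[2],1))
    comps("green",(H>45)&(H<80)&(S>120)&(z>-.01)&(z<.02),200)
    comps("yellow",(H>14)&(H<30)&(S>180)&(V>120)&(z<.03))
    blue=(H>105)&(H<125)&(S>150)
    comps("blue rim/arm",blue&(z<.012),50)
    comps("blue hi",blue&(z>.03)&(z<.075),15)
    comps("blue handle top",blue&(z>.056)&(z<.07),8)
    comps("top95",(z>.088)&(z<.102)&(S<110),40)
    comps("slot metal",(z>.012)&(z<.024)&~blue,40)
```

```text
top
green 3042 px [281. 300.] mean [0.6242 0.1846 0.0038] z [0.001 0.006] rect c [625.4 185.2] s [138.7 138.8] a 79.7
yellow 89 px [493. 274.] mean [ 0.6249 -0.1514  0.0177] z [0.015 0.021] rect c [ 628.1 -149.8] s [17.5 54.1] a 81.7
yellow 74 px [540. 277.] mean [ 0.6122 -0.2255  0.0177] z [0.015 0.02 ] rect c [ 616.6 -227.5] s [17.3 53.4] a 87.1
blue rim/arm 377 px [387. 329.] mean [0.5604 0.0217 0.0047] z [0.002 0.008] rect c [561.2  19.1] s [93.  81.1] a 5.0
blue rim/arm 1100 px [303. 435.] mean [0.4125 0.1647 0.0068] z [0.004 0.01 ] rect c [391.9 176.9] s [111.  174.1] a 70.9
blue hi 83 px [377. 365.] mean [0.5006 0.0412 0.062 ] z [0.055 0.066] rect c [500.9  41.4] s [12.3 29.8] a 78.1
blue hi 79 px [313. 427.] mean [0.423  0.1419 0.0522] z [0.031 0.072] rect c [422.  145.9] s [55.9 18.8] a 1.6
blue hi 79 px [247. 488.] mean [0.3474 0.2431 0.0531] z [0.032 0.073] rect c [341.2 246.3] s [14.2 40.2] a 66.2
blue handle top 77 px [377. 365.] mean [0.501  0.0415 0.0633] z [0.061 0.066] rect c [501.   41.4] s [12.3 29.5] a 78.1
blue handle top 18 px [314. 427.] mean [0.4225 0.1393 0.0
[... 1829 characters left out ...]
63 px [356. 233.] mean [0.4299 0.1404 0.018 ] z [0.012 0.023] rect c [427.  140.8] s [48.7 13.5] a 10.2
slot metal 109 px [559. 280.] mean [0.7819 0.1919 0.0178] z [0.013 0.023] rect c [781.9 196.8] s [72.2 32.8] a 13.5
slot metal 43 px [399. 309.] mean [0.5933 0.0031 0.0156] z [0.012 0.021] rect c [590.7   4.8] s [43.2 18.5] a 25.9
slot metal 122 px [527. 375.] mean [ 0.8124 -0.0332  0.0179] z [0.012 0.024] rect c [812.5 -27.1] s [69.7 28.5] a 15.4
slot metal 1182 px [350. 408.] mean [ 0.6357 -0.1985  0.0178] z [0.014 0.02 ] rect c [ 629.2 -193.1] s [121.5  75.1] a 82.9
slot metal 277 px [439. 483.] mean [ 0.7854 -0.2411  0.018 ] z [0.013 0.023] rect c [ 799.9 -208.9] s [183.7  67.2] a 63.7
```

```bash
python3 -m jog '[[0,0,0,2.3,-4.4,0,0.5],[0,0,0,4.6,-8.8,0,0.5],[0,0,0,6.9,-13.2,0,0.5],[0,0,0,9.2,-17.6,0,0.5],[0,0,1.9,11.5,-22,0,0.5],[0,0,1.9,13.8,-26.4,0,0.5],[0,0,1.9,16.1,-30.8,0,0.5],[0,0,1.9,18.4,-35,0,0.5]]'
```

```text
time_s: 0.9
ee_pos: [0.3644, 0.2984, 0.2274]
tcp_rot: [-0.0, 0.118, 0.993, 0.0]
contact_force: [1.3, 0.4, -0.2]
gripper_width: 0.0474
gripper_force: 0.0
```

```bash
python3 -m jog '[[0,0,0,2.3,-4.4,0,0.5],[0,0,0,4.6,-8.8,0,0.5],[0,0,0,6.9,-13.2,0,0.5],[0,0,0,9.2,-17.6,0,0.5],[0,0,0,11.5,-22,0,0.5],[0,0,0,13.2,-25,-2,0.5],[0,0,0,13.7,-25.8,-5,0.5],[0,0,0,13.7,-25.8,-9,0.5]]'
python3 -m jog '[[0,0,0,0,0,-3,0.5],[0,0,0,0,0,-6,0.5],[0,0,0,0,0,-8.2,0.5],[0,0,0,0,0,-8.9,0.5],[0,0,0,0,0,-8.9,0.5]]'
python3 - <<'E'
from h import *
im,W=cloud("scene");cv2.imwrite("pics/s1.png",cv2.resize(im[120:270,150:350,::-1],(800,600)))
E
```

```text
time_s: 1.7
ee_pos: [0.5025, 0.0407, 0.1374]
tcp_rot: [0.001, 0.12, 0.993, 0.0]
contact_force: [1.0, 1.1, -0.7]
gripper_width: 0.0471
gripper_force: 0.0
time_s: 2.2
ee_pos: [0.5004, 0.0423, 0.0479]
tcp_rot: [-0.001, 0.118, 0.993, -0.0]
contact_force: [0.4, -0.1, 1.3]
gripper_width: 0.0469
gripper_force: 0.0
```

View pics/s1.png

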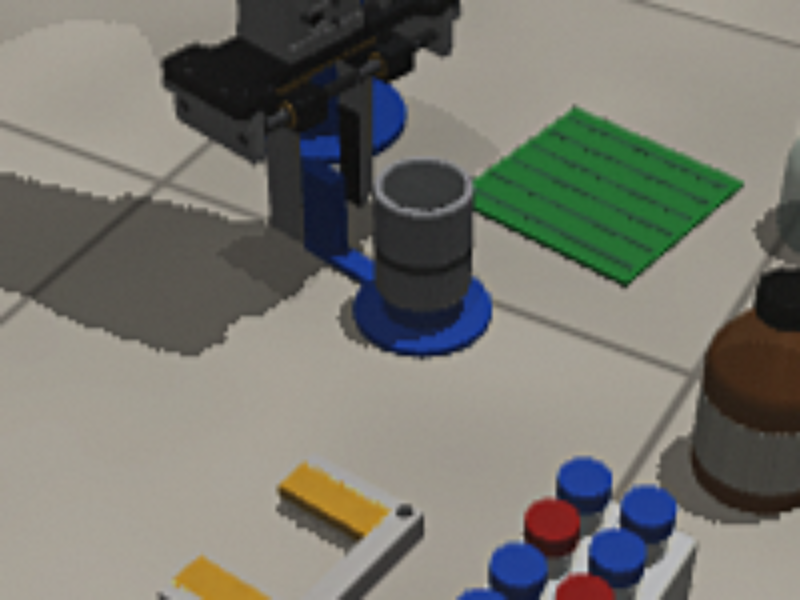

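The fingers straddle the handle plate, seen at about (325,200) in the crop. The pair is undisturbed, so I'll grip it.

```bash
python3 -m jog '[[0,0,0,0,0,0,1],[0,0,0,0,0,0,1],[0,0,0,0,0,0,1],[0,0,0,0,0,0,1],[0,0,0,0,0,0,1]]' 50
```

```text
time_s: 2.75
ee_pos: [0.501, 0.0425, 0.0488]
tcp_rot: [0.0, 0.118, 0.993, 0.0]
contact_force: [-3.4, 1.7, 6.2]
gripper_width: 0.0139
gripper_force: 50.0
```

```bash
python3 -m jog '[[0,0,0,-1,-0.5,0,1],[0,0,0,-2.2,-1.7,0,1],[0,0,0,-3.4,-3.2,0,1],[0,0,1,-4.4,-5,0,1],[0,0,2,-5,-7,0,1],[0,0,3,-5.2,-9,0,1],[0,0,4,-5.2,-11,0,1],[0,0,5,-5.2,-13,0,1]]'
python3 -m jog '[[0,0,0.5,0,-2,0,1],[0,0,1,0,-4,0,1],[0,0,1.4,0,-6,0,1],[0,0,1.4,0,-7.4,0,1],[0,0,1.4,0,-8.1,0,1],[0,0,1.4,0,-8.1,0,1]]'
cat > m.py <<'E'
from h import *
import sys
im,W=cloud(sys.argv[1]);x,y,z=[W[...,i] for i in range(3)]
h=cv2.cvtColor(im,cv2.COLOR_RGB2HSV).astype(int)
def rect(m,t):
    k,l,s,c=cv2.connectedComponentsWithStats(m.astype(np.uint8))
    if k<2: print(t,"none");return
    i=1+s[1:,4].argmax();p=W[l==i];print(t,len(p),p.mean(0).round(4),cv2.minAreaRect((p[:,:2]*1000).astype(np.float32)))
lo,hi=(.085,.105) if len(sys.argv)<3 else map(float,sys.argv[2:4])
rect((x>.45)&(x<.75)&(np.abs(y)<.3)&(z>lo)&(z<hi)&(h[...,1]<110),"steeltop")
b=(h[...,0]>105)&(h[...,0]<125)&(h[...,1]>150)&(x>.35)&(x<.7)&(y<.05)
rect(b&(z<.012),"rim");rect(b&(z>.055)&(z<.07),"handle")
cv2.imwrite(f"pics/{sys.argv[1]}_last.png",im[...,::-1])
E
python3 m.py scene; python3 m.py top
```

```text
time_s: 3.55
ee_pos: [0.4483, -0.0875, 0.0487]
tcp_rot: [0.0, 0.074, 0.997, 0.001]
contact_force: [0.3, 7.6, 5.7]
gripper_width: 0.0137
gripper_force: 50.1
time_s: 4.15
ee_pos: [0.4482, -0.1694, 0.0487]
tcp_rot: [0.0, 0.063, 0.998, 0.0]
contact_force: [-0.8, -1.4, 6.0]
gripper_width: 0.0139
gripper_force: 50.0
steeltop 547 [ 0.5363 -0.1863  0.0946] ((533.3099975585938, -182.9171600341797), (58.09975814819336, 57.48073196411133), 0.35291197896003723)
rim 529 [ 0.5314 -0.1923  0.0054] ((510.3049621582031, -193.35134887695312), (133.58584594726562, 78.64349365234375), 17.16575813293457)
handle 41 [ 0.4577 -0.1733  0.0625] ((453.3138122558594, -172.91827392578125), (12.351961135864258, 20.906883239746094), 79.08182525634766)
steeltop 461 [ 0.5345 -0.176   0.0945] ((536.2211303710938, -174.93392944335938), (45.27092742919922, 58.04075622558594), 56.497283935546875)
rim 263 [ 0.5294 -0.158   0.0044] ((532.7476806640625, -163.5034637451172), (79.1852035522461, 49.04493713378906), 4.291008472442627)
handle 1 [ 0.5522 -0.1583  0.068 ] ((552.2317504882812, -158.3181915283203), (0.0, 0.0), 0.0)
```

```bash
python3 -m jog '[[0,0,0,0.6,0.05,0,1],[0,0,0,1.5,-0.1,0,1],[0,0,0,2.5,-0.2,0,1],[0,0,0,3.5,-0.35,0,1],[0,0,0,4.5,-0.45,0,1],[0,0,0,5.4,-0.6,0,1],[0,0,0,6.2,-0.7,0,1],[0,0,0,6.6,-0.75,0,1]]'
python3 -m jog '[[0,0,0,0.3,-0.05,0,1],[0,0,0,0.6,-0.1,0,1],[0,0,0,0.8,-0.1,0,1],[0,0,0,0.8,-0.1,0,1]]'
python3 m.py scene
```

```text
time_s: 5.05
ee_pos: [0.5123, -0.1762, 0.0483]
tcp_rot: [-0.002, 0.063, 0.998, 0.0]
contact_force: [-16.2, 2.9, 20.6]
gripper_width: 0.0134
gripper_force: 50.0
time_s: 5.45
ee_pos: [0.5201, -0.1773, 0.0483]
tcp_rot: [-0.002, 0.063, 0.998, 0.0]
contact_force: [-10.3, 0.7, 12.8]
gripper_width: 0.0138
gripper_force: 50.0
steeltop 602 [ 0.6065 -0.194   0.0944] ((604.2116088867188, -190.25955200195312), (56.74297332763672, 58.967464447021484), 23.35900115966797)
rim 367 [ 0.595  -0.1919  0.0059] ((578.2840576171875, -196.66287231445312), (134.47836303710938, 56.462562561035156), 10.190308570861816)
handle 44 [ 0.5291 -0.1808  0.0622] ((525.3955688476562, -180.40113830566406), (12.253922462463379, 21.266319274902344), 74.71563720703125)
```

```bash
python3 -m jog '[[0,0,0,0.2,-0.03,0.05,1],[0,0,0,0.3,-0.04,0.05,1],[0,0,0,0.3,-0.04,0.05,1]]';python3 -m jog '[[0,0,0,0.1,-0.01,0,1],[0,0,0,0.1,-0.01,0,1]]'
```

```text
time_s: 5.8
ee_pos: [0.5253, -0.1774, 0.0487]
tcp_rot: [-0.0, 0.062, 0.998, -0.0]
contact_force: [-0.5, -0.3, -4.6]
gripper_width: 0.014
gripper_force: 50.0
time_s: 6.0
ee_pos: [0.5256, -0.1773, 0.0485]
tcp_rot: [-0.001, 0.063, 0.998, 0.0]
contact_force: [-4.3, 0.2, -3.7]
gripper_width: 0.0137
gripper_force: 50.0
```

```bash
python3 -m jog '[[0,0,0,0.1,-0.01,0,1],[0,0,0,0.1,-0.01,0,1]]'; python3 -m jog '[[0,0,0,0.1,-0.01,0,1],[0,0,0,0.1,-0.01,0,1]]'; python3 m.py scene
```

```text
time_s: 6.2
ee_pos: [0.5257, -0.1773, 0.0484]
tcp_rot: [-0.002, 0.063, 0.998, 0.0]
contact_force: [-11.8, 2.1, 2.4]
gripper_width: 0.0136
gripper_force: 50.0
time_s: 6.4
ee_pos: [0.5257, -0.1773, 0.0484]
tcp_rot: [-0.003, 0.063, 0.998, 0.001]
contact_force: [-19.2, 3.1, 11.2]
gripper_width: 0.0136
gripper_force: 50.0
steeltop 608 [ 0.6121 -0.1938  0.0945] ((609.6653442382812, -190.57046508789062), (57.333892822265625, 57.439998626708984), 12.707926750183105)
rim 316 [ 0.5946 -0.191   0.0058] ((579.1367797851562, -188.6050567626953), (132.716064453125, 54.355838775634766), 0.805952787399292)
handle 42 [ 0.5349 -0.1811  0.0621] ((534.019287109375, -178.3291778564453), (11.691580772399902, 21.239883422851562), 36.38606262207031)
```

```bash
python3 -m jog '[[0,0,0,-0.25,0.02,0,1],[0,0,0,-0.25,0.02,0,0.5],[0,0,0,-0.25,0.02,0,0.5],[0,0,0,-0.25,0.02,0,0.5],[0,0,0,-0.25,0.02,0,0.5]]'
python3 -m jog '[[0,0,0,0,0,2,0.4],[0,0,0,0,0,6,0.1],[0,0,0,0,0,10,0],[0,0,0,0,0,13,0],[0,0,0,0,0,14,0],[0,0,0,0,0,14,0]]'
python3 m.py scene
```

```text
time_s: 6.95
ee_pos: [0.5268, -0.1775, 0.0491]
tcp_rot: [0.0, 0.062, 0.998, -0.0]
contact_force: [0.3, 0.0, -0.2]
gripper_width: 0.0427
gripper_force: 0.0
time_s: 7.55
ee_pos: [0.5272, -0.1775, 0.1901]
tcp_rot: [0.001, 0.062, 0.998, 0.0]
contact_force: [0.5, -0.5, -0.9]
gripper_width: 0.0905
gripper_force: 0.0
steeltop 606 [ 0.6119 -0.1939  0.0945] ((609.4901123046875, -190.6393280029297), (56.33112335205078, 57.69014358520508), 13.731922149658203)
rim 146 [ 0.5651 -0.1937  0.0066] ((574.2262573242188, -200.94700622558594), (22.853090286254883, 84.08631134033203), 58.666481018066406)
handle 55 [ 0.5283 -0.181   0.0639] ((527.2470703125, -180.72979736328125), (13.942244529724121, 25.723766326904297), 88.70659637451172)
```

```bash
python3 -m jog '[[0,0,0,3,-0.4,0,0],[0,0,0,6,-0.8,0,0],[0,0,0,8.2,-1.15,0,0],[0,0,0,8.2,-1.15,-2,0],[0,0,0,8.2,-1.15,-5,0],[0,0,0,8.2,-1.15,-8,0],[0,0,0,8.2,-1.15,-11,0],[0,0,0,8.2,-1.15,-11.5,0]]'
python3 - <<'E'
from h import *
im,W=cloud("scene");cv2.imwrite("pics/s2.png",cv2.resize(im[150:300,150:350,::-1],(800,600)))
E
```

```text
time_s: 8.4
ee_pos: [0.6054, -0.1882, 0.0689]
tcp_rot: [-0.004, 0.062, 0.998, 0.0]
contact_force: [-1.2, 0.4, -0.2]
gripper_width: 0.0936
gripper_force: 0.0
```

View pics/s2.png

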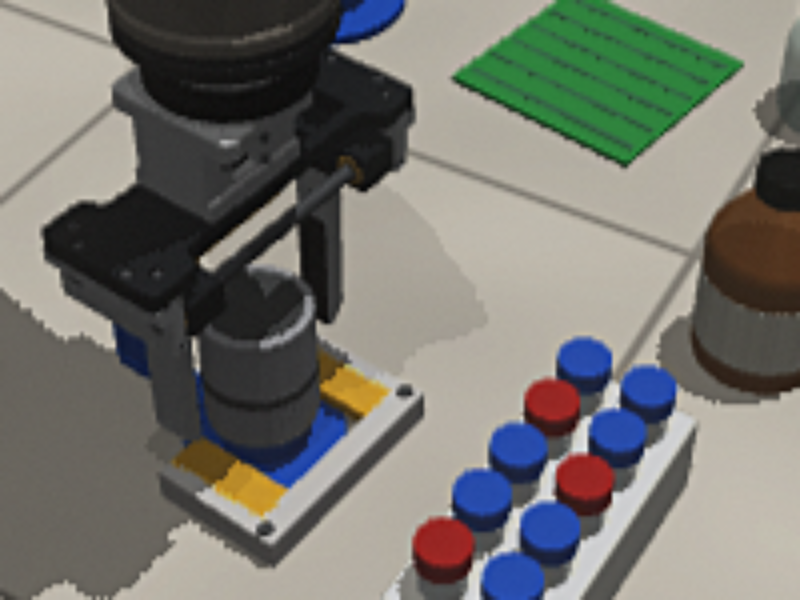

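The blue rim (275,455) is home under the yellow lips against the back stop. The open fingers straddle the steel cup at (260,360). I'll let the arm settle, then close.

```bash
python3 -m jog '[[0,0,0,0,0,0,0],[0,0,0,0,0,0,0],[0,0,0,0,0,0,0.3],[0,0,0,0,0,0,0.6],[0,0,0,0,0,0,1],[0,0,0,0,0,0,1],[0,0,0,0,0,0,1]]' 50
python3 -m jog '[[0,0,0,0,0,0.3,1],[0,0,0,0,0,0.8,1],[0,0,0,0,0,1.4,1],[0,0,0,0,0,2,1]]'
```

```text
time_s: 9.15
ee_pos: [0.6086, -0.1887, 0.0742]
tcp_rot: [0.0, 0.062, 0.998, 0.0]
contact_force: [-1.1, -1.8, 1.9]
gripper_width: 0.0582
gripper_force: 50.0
time_s: 9.55
ee_pos: [0.608, -0.1889, 0.0941]
tcp_rot: [-0.001, 0.062, 0.998, -0.0]
contact_force: [-0.4, 0.2, -10.4]
gripper_width: 0.0581
gripper_force: 50.0
```

Force reads −10.4 N, which fits friction plus weight, so the steel cup is pulling off. I'll keep lifting.

```bash
python3 -m jog '[[0,0,0,0,0,0.8,1],[0,0,0,0,0,1.6,1],[0,0,0,0,0,2.4,1],[0,0,0,0,0,3.2,1],[0,0,0,0,0,4,1],[0,0,0,0,0,4.7,1],[0,0,0,0,0,5.3,1],[0,0,0,0,0,6,1]]'
python3 -m jog '[[0,0,0,0,0,1,1],[0,0,0,0,0,2,1],[0,0,0,0,0,3,1],[0,0,0,0,0,3,1]]'
python3 m.py scene .18 .24
python3 - <<'E'
from h import *
im=cv2.imread("pics/scene_last.png");cv2.imwrite("pics/s3.png",cv2.resize(im[120:300,150:390],(800,600)))
E
```

```text
time_s: 10.35
ee_pos: [0.6089, -0.1891, 0.155]
tcp_rot: [0.001, 0.062, 0.998, -0.0]
contact_force: [-0.3, -0.5, -1.7]
gripper_width: 0.0587
gripper_force: 50.0
time_s: 10.75
ee_pos: [0.6092, -0.1893, 0.1857]
tcp_rot: [0.001, 0.062, 0.998, -0.0]
contact_force: [0.5, -0.4, -1.2]
gripper_width: 0.0579
gripper_force: 50.0
steeltop 1271 [ 0.6171 -0.1979  0.2064] ((613.8114624023438, -193.07235717773438), (50.92030715942383, 82.27027130126953), 10.859538078308105)
rim 194 [ 0.6321 -0.1884  0.0055] ((627.5902099609375, -186.58737182617188), (56.096595764160156, 33.97764587402344), 85.50604248046875)
handle 74 [ 0.5261 -0.1818  0.0636] ((524.0726928710938, -180.49563598632812), (13.594130516052246, 30.22820472717285), 84.18194580078125)
```

View pics/s3.png

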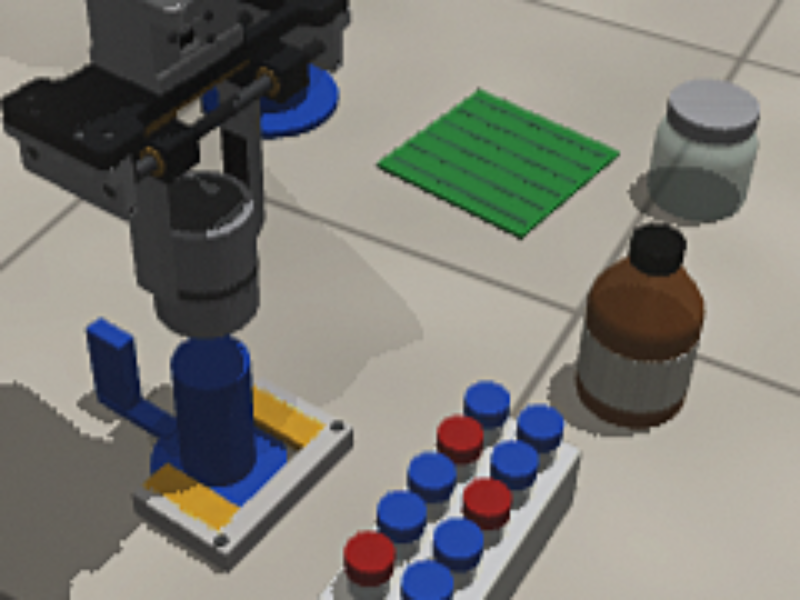

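The steel cup is clear at (205,255), and the blue cup stays flat in the slot at (215,430). Next I'll carry the steel cup to the mat.

```bash
python3 -m jog '[[0,0,0,0,1.5,0,1],[0,0,0,0.2,4.5,0,1],[0,0,0,0.4,8,0,1],[0,0,0,0.6,12,0,1],[0,0,0,0.8,16,0,1],[0,0,0,1,20,0,1],[0,0,0,1.2,24,0,1],[0,0,0,1.4,28,0,1]]'
python3 -m jog '[[0,0,0,0.1,3.5,0,1],[0,0,0,0.2,6.5,0,1],[0,0,0,0.3,8.5,0,1],[0,0,0,0.3,9.2,-1,1],[0,0,0,0.3,9.2,-3,1],[0,0,0,0.3,9.2,-6,1],[0,0,0,0.3,9.2,-8.5,1],[0,0,0,0.3,9.2,-10.5,1]]'
python3 -m jog '[[0,0,0,0,0,-0.8,1],[0,0,0,0,0,-1.4,1],[0,0,0,0,0,-1.7,1],[0,0,0,0,0,-1.7,1],[0,0,0,0,0,-1.7,1]]'
python3 m.py scene .065 .1
```

```text
time_s: 11.6
ee_pos: [0.6216, 0.0938, 0.1834]
tcp_rot: [-0.0, 0.062, 0.998, -0.0]
contact_force: [1.1, 1.0, -1.8]
gripper_width: 0.0581
gripper_force: 50.0
time_s: 12.4
ee_pos: [0.6246, 0.1814, 0.0767]
tcp_rot: [-0.001, 0.063, 0.998, -0.001]
contact_force: [0.8, -0.4, -1.0]
gripper_width: 0.0581
gripper_force: 50.0
time_s: 12.9
ee_pos: [0.6258, 0.1831, 0.0627]
tcp_rot: [0.0, 0.063, 0.998, 0.0]
contact_force: [-0.8, 0.3, -1.4]
gripper_width: 0.0585
gripper_force: 50.0
steeltop 375 [0.6337 0.171  0.0823] ((633.45068359375, 179.04409790039062), (85.83589935302734, 43.5340576171875), 89.40457916259766)
rim 186 [ 0.6326 -0.1881  0.0053] ((628.2271118164062, -187.97715759277344), (56.14654541015625, 31.754764556884766), 82.79528045654297)
handle 68 [ 0.5257 -0.1814  0.0637] ((524.2073974609375, -181.19296264648438), (12.036232948303223, 29.732837677001953), 83.14159393310547)
```

Lower gently in 2 mm steps until contact is felt. I expect it at TCP z ≈ 0.054.

```bash
python3 -m jog '[[0,0,0,0,0,-0.2,1],[0,0,0,0,0,-0.4,1],[0,0,0,0,0,-0.6,1],[0,0,0,0,0,-0.6,1]]';python3 -m jog '[[0,0,0,0,0,-0.1,1],[0,0,0,0,0,-0.2,1],[0,0,0,0,0,-0.2,1]]'; python3 -m jog '[[0,0,0,0,0,-0.1,1],[0,0,0,0,0,-0.15,1],[0,0,0,0,0,-0.15,1]]'
```

```text
time_s: 13.35
ee_pos: [0.6252, 0.183, 0.0556]
tcp_rot: [-0.0, 0.062, 0.998, -0.0]
contact_force: [0.3, 1.1, -2.0]
gripper_width: 0.0584
gripper_force: 50.0
time_s: 13.65
ee_pos: [0.6255, 0.183, 0.0542]
tcp_rot: [0.0, 0.062, 0.998, 0.0]
contact_force: [-0.0, -0.4, 2.0]
gripper_width: 0.0583
gripper_force: 50.0
time_s: 13.95
ee_pos: [0.6256, 0.183, 0.054]
tcp_rot: [0.0, 0.063, 0.998, 0.0]
contact_force: [-10.1, -2.9, 24.2]
gripper_width: 0.0581
gripper_force: 50.0
```

Contact came at 0.054 as expected. I'll ease off, release and retreat.

```bash
python3 -m jog '[[0,0,0,0,0,0.15,1],[0,0,0,0,0,0.15,0.3],[0,0,0,0,0,0.15,0.2],[0,0,0,0,0,0.15,0],[0,0,0,0,0,0.15,0],[0,0,0,0,0,0.15,0]]'
python3 -m jog '[[0,0,0,0,0,1,0],[0,0,0,0,0,3,0],[0,0,0,0,0,7,0],[0,0,0,0,0,11,0],[0,0,0,0,0,15,0],[0,0,0,0,0,15,0],[0,0,0,0,0,15,0]]'
python3 m.py scene .065 .085
python3 - <<'E'
from h import *
im=cv2.imread("pics/scene_last.png");cv2.imwrite("pics/s4.png",cv2.resize(im[110:320,150:430],(800,600)))
E
```

```text
time_s: 14.55
ee_pos: [0.6254, 0.1831, 0.0538]
tcp_rot: [-0.0, 0.062, 0.998, -0.0]
contact_force: [0.3, 0.9, -0.3]
gripper_width: 0.0928
gripper_force: 0.0
time_s: 15.25
ee_pos: [0.6258, 0.1832, 0.2055]
tcp_rot: [0.001, 0.062, 0.998, 0.001]
contact_force: [-0.9, -0.1, -0.6]
gripper_width: 0.0936
gripper_force: 0.0
steeltop 293 [0.6282 0.175  0.0743] ((626.3286743164062, 179.269287109375), (56.36014175415039, 57.771820068359375), 21.841718673706055)
rim 189 [ 0.6325 -0.1879  0.0054] ((627.6385498046875, -187.41171264648438), (55.19527816772461, 32.93842697143555), 84.08609771728516)
handle 67 [ 0.5255 -0.1815  0.0639] ((524.5482788085938, -181.19607543945312), (12.042925834655762, 29.964027404785156), 84.76024627685547)
```

View pics/s4.png

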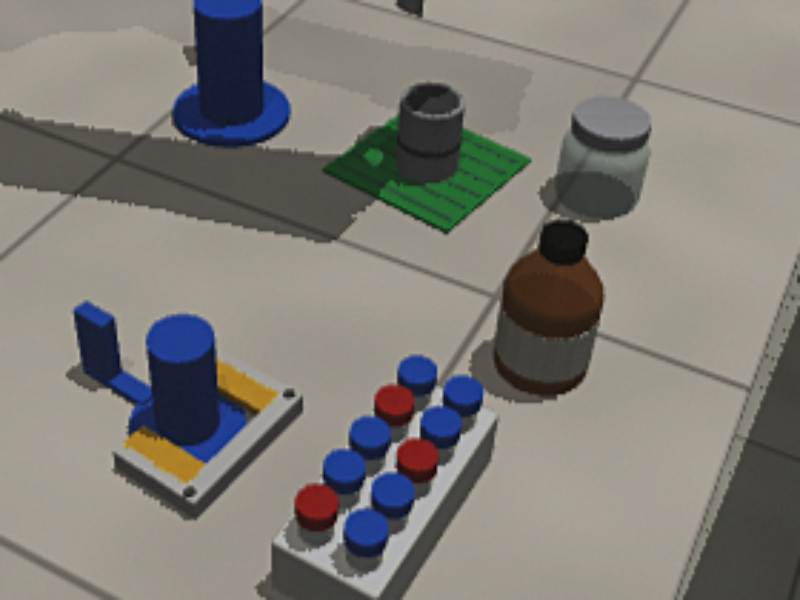

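The steel cup stands at the centre of the mat (430,135) with its top at 74 mm. The blue cup is home in the slot (185,390), and the bottle, jar and rack haven't moved.

```bash
python3 -c "from cell import sign_off; print(sign_off())"
```

```text
the job is handed in; nothing more can be done
None
```

I've handed the job in: the steel cup stands mouth-down at the centre of the mat, the blue cup is home and flat in the slot, and the bottle, jar and tube rack look unmoved in the last picture; hand-in returned no verdict.

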